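# Stack a ware tray and slide the pair home

### The job

In the pottery studio, pick up the loose tray of clay cups by its handle and lower it gently and level onto the tray that stands in the wooden rack, feeling for the place where its four lugs drop fully into the lower tray's sockets. Do this where the lower tray stands; only then slide the stacked pair back together, away from the robot, until the lower tray is against the rack's end stop, and let go. Never press hard, as the cups are fragile, and leave everything else on the bench alone.

Things in the scene. Friction and masses are not known exactly. Their poses are not given: they have to be found in the camera images.
- tray: Loose upper tray, grey plastic with four clay cups fixed in it, 0.5 to 0.85 kg, balanced under its handle. 190 mm (its x) x 164 mm (y). It stands on four lugs under its corners. Origin: centre of the tray at the level of the lugs' feet; its flat underside is 12 mm above that, its walls reach 45 mm, its cups 54 mm. The same after a half turn. z up.
- handle (a point): Middle of the upper tray's bridge handle, 100 mm straight above the tray's origin: a bar along the tray's y, 16 mm wide (x), 18 mm high, 96 mm free between its two uprights. Axes as the tray's.
- lug (a point): Foot of one of the upper tray's four downward lugs, at x = +75, y = +70 mm of the tray (the others at +-75, +-70 mm). Each is 16 mm (x) x 12 mm (y) in section and 12 mm tall.
- rack: Low wooden stand fixed to the table on the robot's left or right, 330 mm (x) x 200 mm (y), turned up to 0.2 rad; +x points away from the robot to its end stop. Origin: centre of its underside, on the table. The lower tray stands in it between side rails, parallel to it and centred at y = 0. How far along x the lower tray stands is not measured (see rims).
- rims (a point): Fixed point of the rack, 62 mm above its origin, level with the tops of the lower tray's side rims (26 mm wide, centred at y = +-70 mm, 250 mm long). Axes as the rack's. The lower tray's centre starts anywhere from x = -30 to 0 mm from here. Lugs resting on the rims: upper tray's origin level with this point; fully seated, underside flat on the rims: 12 mm below it.
- socket_line (a point): Fixed point of the rack on the left rim's centre line (y = +70 mm, rim top). The four sockets open upward in the rims at x = +-75 mm from the lower tray's centre, y = +-70 mm; each 20 mm (x) x 16 mm (y), 16 mm deep, so lugs have 2 mm play each way. All is rigid: pressing where no socket is builds up force fast. Nothing in the lower tray rises above its rims.
- stop (a point): Middle of the end stop's inner face (52 mm high), at x = +151 mm, 52 mm above the rack's origin. The lower tray slides only along the rack's x, stiffly (about 9 N), and stays where left. Fully back against the stop its centre is at x = +25 mm of the rack (25 mm beyond rims), 25 to 55 mm from where it started; there it stops hard.
- bowl: Bystander, loose, leave alone. Small white bowl, 80 mm across, 45 mm tall, between the two sides of the bench. Origin: centre of its underside.
- rib: Bystander, loose, leave alone. Flat wooden potter's rib, 90 x 45 x 8 mm, lying between the two sides of the bench.
- brush: Bystander, loose, leave alone. Brush lying flat between the two sides of the bench, nearest to the robot; 160 mm long, under 40 mm high.
- jar: Bystander, loose, leave alone. White closed jar, 70 mm wide, 90 mm tall, on the left. Origin: centre of its underside.
- weight: Bystander, loose, leave alone. Steel disc weight, 60 mm wide, 40 mm tall, on the right. Origin: centre of its underside.
- mug: Bystander, loose, leave alone. Blue ceramic cup, 76 mm wide, 90 mm tall, on the right. Origin: centre of its underside.

How it is judged:
By the outcome, as a careful person would: the job done as asked, in the order asked, and still so for the second after the job is handed in, with the robot touching nothing.
It also fails if it takes over 72 s, if anything falls off the work surface, if the arm or the gripper's body presses on something with over 40 N, if the wrist force passes 120 N, or if a joint passes its speed limit or range.

### The arm

A 6-joint arm with a two-finger parallel gripper is mounted at the origin on the work surface. World frame = base frame: x ahead of the robot, y to its left, z up, the work surface at z = 0. Lengths are in m, angles in rad, forces in N, time in s.
With the tool pointing down it reaches from about 0.325 to 0.9 m from the base axis. Payload 6.1 kg.
Tool frame: the origin (TCP) lies midway between the tips of the shut fingers; the grasp point (between the pads) lies 19 mm behind it; x points along the fingers, y is the direction in which the jaws open and shut, and the axes are right-handed (so a half turn about x gives the same grasp; the last joint's range is limited). The gripper opens to 85 mm and grips with 20 to 120 N. Pads are 22 mm wide; open, the fingers measure 114 mm over their backs; the gripper's body (76 mm by 85 mm) begins 54 mm behind the grasp point. The pads swing forward as they close: fully open they stand 13 mm farther back than shut.
Start: joints at [-1.408, 0.22, 1.526, -0, 1.395, -0.126], TCP at [0.178, -0.599, 0.231] pointing down, gripper open.
Joint ranges: [-2.98, 2.98], [-0.91, 2.08], [0.09, 2.57], [-1.24, 4.39], [0.2, 2.65], [-2.68, 2.68]. Speed limits (rad/s): [2.57, 2.57, 3.01, 3.14, 3.14, 3.14].

### API

Orientations are given as [roll, pitch, yaw] about the fixed x, y, z axes, in that order (R = Rz(yaw) Ry(pitch) Rx(roll)).
In Python, from plant import movep, move_l, set_joints, gripper_to, hold, inverse_kinematics, observe, get_image, get_calibration, Unreachable, job_done gives the robot as it stands. Calls block until the motion is done:
- movep(position, orientation): joint-space move of the TCP to a pose.
- move_l(position, feed=0.15, rotation=None, max_force=None): straight line of the TCP; rotation=None keeps the orientation; feed is the mean speed in m/s. With max_force (N) it stops when the force on the tool has changed by that much, and returns True; else False.
- set_joints(angles): joint-space move.
- gripper_to(opening, f_grip=None): finger opening in m; f_grip is the grip in N (None keeps the last); returns when the fingers have stopped.
- hold(seconds).
- inverse_kinematics(position, orientation): joint angles nearest the present ones, or None.
- observe(): the state.
- get_image(name): name is "scene" or "top" or "wrist"; returns (picture, depth): 400x640x3 uint8, red, green, blue; 400x640 float32, m along the optical axis (not along the pixel's ray), 0 where there is no reading.
- get_calibration(name): a dict with "intrinsics" (3x3 intrinsics, pixels), "world_from_camera" (4x4, takes a point from camera to world coordinates). Camera axes: x right, y down, z forward; pixel columns grow to the right and rows downward; lengths in m; the calibration is good to about 2 mm. A picture is of the moment at which its call begins: read the wrist's pose just before it. get_calibration takes no time and is no camera call; for the wrist camera it gives the pose at the moment of the call.
A pose or a line that the arm cannot do raises Unreachable and nothing moves.
- job_done(): hands the job in, once; it reports no verdict.
The state is a dict: "time_s": time; "q": joint angles; "joint_velocities": joint speeds; "joint_torque": joint torques, N m; "eef_pos": TCP position; "tcp_rot": TCP orientation; "ft_force": force on the tool from outside, world axes, zero at the start; "torque": the same for the moment, N m; "opening": finger opening in m.
Only numpy, scipy, OpenCV 4.12 (cv2) and the standard library are available. Lean on these libraries where they do the work, as an engineer would, in place of code of your own. Each camera call takes 0.05 s, during which the arm holds its last target.

## Working session

There is one attempt and no reset: what is moved stays moved. The work goes in short steps, each a Python script; the robot and the scene stay as the last script left them, time stands still between calls to the robot, and variables do not carry over. Pictures are saved under pics/ and viewed, and the job is handed in when it is done.

```bash
mkdir -p pics; ls
python3 - <<'E'
from plant import *
import cv2, numpy as np
s=observe(); print({k:np.round(v,3) for k,v in s.items()})
for n in ("scene","top","wrist"):
    im,d=get_image(n); c=get_calibration(n)
    np.savez(f"{n}0.npz",im=im,d=d,K=c["intrinsics"],T=c["world_from_camera"])
    cv2.imwrite(f"pics/{n}0.png",im[...,::-1]); print(n,np.round(c["intrinsics"],1).tolist(),np.round(c["world_from_camera"],3).tolist(), (d==0).mean())
E
```

```text
pics
{'time_s': np.float64(0.0), 'q': array([-1.408,  0.221,  1.528, -0.   ,  1.395, -0.126]), 'joint_velocities': array([ 0.   ,  0.   , -0.001,  0.002,  0.   ,  0.   ]), 'joint_torque': array([-1.000e-03, -4.969e+01, -3.894e+01, -0.000e+00,  1.100e-02,
       -0.000e+00]), 'eef_pos': array([ 0.178, -0.599,  0.23 ]), 'tcp_rot': array([-1.673,  1.569,  1.757]), 'ft_force': array([-0.403,  0.722,  0.319]), 'torque': array([-0.026,  0.006,  0.014]), 'opening': np.float64(0.085)}
scene [[412.4, 0.0, 321.0], [0.0, 412.4, 193.9], [0.0, 0.0, 1.0]] [[0.397, 0.628, -0.669, 1.394], [0.918, -0.265, 0.296, -0.398], [0.008, -0.731, -0.682, 0.976], [0.0, 0.0, 0.0, 1.0]] 0.00931640625
top [[449.4, 0.0, 319.4], [0.0, 449.4, 192.8], [0.0, 0.0, 1.0]] [[0.01, -0.993, 0.115, 0.397], [-1.0, -0.009, 0.001, -0.005], [0.0, -0.115, -0.993, 1.382], [0.0, 0.0, 0.0, 1.0]] 0.00396484375
wrist [[282.4, 0.0, 320.1], [0.0, 282.4, 199.8], [0.0, 0.0, 1.0]] [[0.286, -0.911, -0.299, 0.254], [-0.958, -0.272, -0.088, -0.576], [-0.001, 0.312, -0.95, 0.373], [0.0, 0.0, 0.0, 1.0]] 0.0041640625
```

View pics/top0.png

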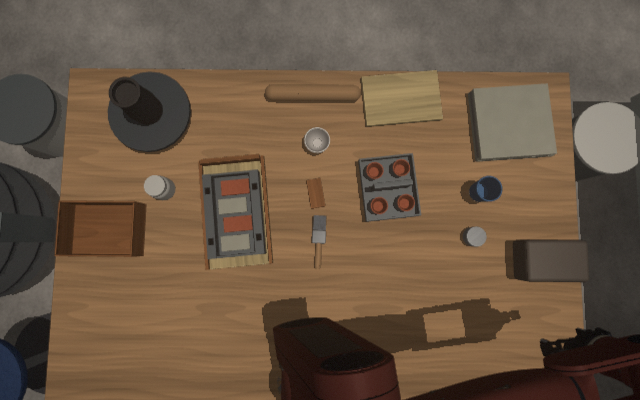

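View pics/scene0.png

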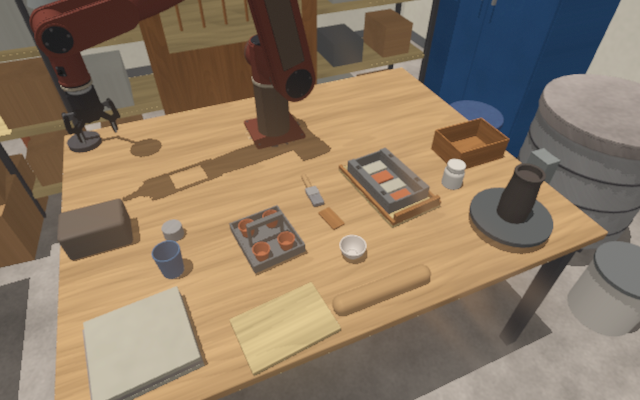

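View pics/wrist0.png

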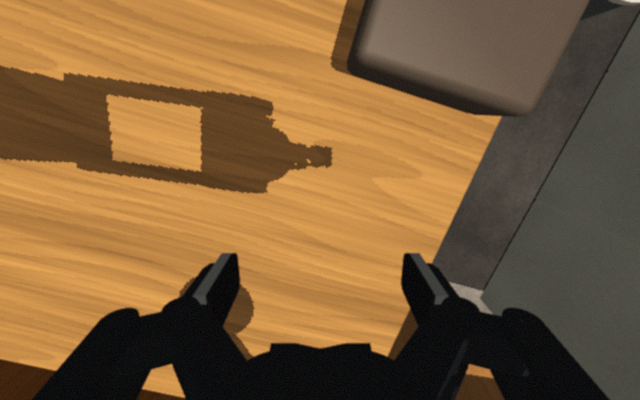

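The top view shows the loose tray at about (389,187) on the robot's right and the rack with the lower tray at about (235,212) on its left. The bowl (317,140), rib (316,193) and brush (318,240) lie between them. Next I'll zoom in.

Run:
```python
import cv2, numpy as np
z=np.load("top0.npz"); im=z["im"][...,::-1]
a=cv2.resize(im[140:285,180:290],None,fx=4,fy=4,interpolation=cv2.INTER_CUBIC)
b=cv2.resize(im[140:235,345:430],None,fx=4,fy=4,interpolation=cv2.INTER_CUBIC)
o=np.zeros((580,790,3),np.uint8); o[:a.shape[0],:a.shape[1]]=a; o[:b.shape[0],445:445+b.shape[1]]=b
cv2.imwrite("pics/zoom0.png",o)
K,T,d=z["K"],z["T"],z["d"]
v,u=np.mgrid[:400,:640]
P=np.stack([(u-K[0,2])/K[0,0]*d,(v-K[1,2])/K[1,1]*d,d],-1)@T[:3,:3].T+T[:3,3]
np.save("Ptop.npy",P)
for y in range(150,275,6):
    print(y,[int(round(1000*P[y,x,2])) for x in range(196,280,4)])
print()
for y in range(150,225,5):
    print(y,[int(round(1000*P[y,x,2])) for x in range(352,424,4)])
```

```text
150 [3, -1, 6, 0, -3, -4, -3, 1, 2, -3, 3, 1, 3, 0, 2, 4, 5, 2, 6, -3, 2]
156 [0, 0, -1, -3, 3, -1, -7, -6, 49, 52, 56, 53, 58, 55, 50, 55, 25, 4, -2, -6, 0]
162 [2, 54, 54, 54, 56, 47, 40, 32, 29, 24, 21, 16, 16, 13, 12, 9, 9, 18, 0, -3, 1]
168 [-1, 29, 13, 15, 14, 13, 15, 16, 10, 10, 6, 14, 16, 14, 7, 16, 19, 27, -3, -2, -3]
174 [-2, 28, 62, 63, 62, 60, 57, 58, 48, 46, 38, 35, 24, 17, 61, 62, 13, 32, -3, 5, -3]
180 [4, 24, 61, 59, 44, 18, 19, 27, 25, 23, 24, 30, 24, 25, 62, 64, 9, 25, 1, 1, 2]
186 [1, 33, 60, 63, 49, 17, 23, 27, 27, 24, 27, 23, 22, 22, 48, 50, 27, 29, -2, 3, -1]
192 [0, 27, 64, 49, 52, 19, 19, 30, 24, 26, 23, 28, 27, 23, 62, 60, 41, 28, -2, 2, -3]
198 [0, 2, 65, 62, 62, 22, 13, 20, 25, 24, 22, 26, 25, 19, 59, 59, 53, 31, 1, -5, -3]
204 [2, 1, 59, 62, 67, 20, 22, 26, 29, 32, 29, 28, 23, 19, 63, 66, 58, 28, 2, -3, 0]
210 [-1, -3, 58, 63, 63, 20, 28, 28, 26, 30, 29, 25, 26, 19, 62, 60, 61, 8, 17, 2, 0]
216 [2, 0, 32, 58, 62, 20, 17, 16, 18, 26, 28, 23, 24, 28, 20, 60, 62, 14, 29, 1, 5]
222 [-2, 3, 29, 63, 64, 29, 17, 29, 28, 28, 31, 26, 31, 23, 19, 60, 65, 11, 30, -1,
[... 1085 characters left out ...]
17, 52, 15, 21, 18, 5, -1]
180 [6, 0, 0, 16, 23, 15, 20, 19, 19, 15, 19, 17, 108, 107, 114, 107, 51, 2]
185 [3, -2, 4, 17, 26, 77, 107, 106, 112, 107, 110, 109, 109, 105, 93, 18, 46, 2]
190 [-1, -3, -3, 46, 19, 48, 20, 19, 21, 13, 19, 18, 19, 12, 17, 14, 42, 3]
195 [1, -2, 3, 46, 22, 16, 15, 19, 23, 17, 19, 18, 22, 48, 51, 15, 41, 1]
200 [4, -1, 0, 46, 19, 53, 30, 38, 47, 15, 18, 16, 26, 25, 23, 48, 23, 3]
205 [2, -2, 4, 33, 14, 40, 22, 21, 34, 24, 23, 19, 25, 24, 24, 46, 11, -2]
210 [0, 0, 1, 13, 13, 16, 25, 27, 42, 16, 21, 20, 22, 52, 54, 18, 19, 49]
215 [1, -2, -4, 1, 20, 15, 15, 19, 18, 17, 20, 18, 17, 41, 43, 48, 40, -1]
220 [1, 0, 4, -6, 41, 41, 1, 2, -2, 2, -4, 0, 0, -5, -3, 0, -6, 0]
```

View pics/zoom0.png

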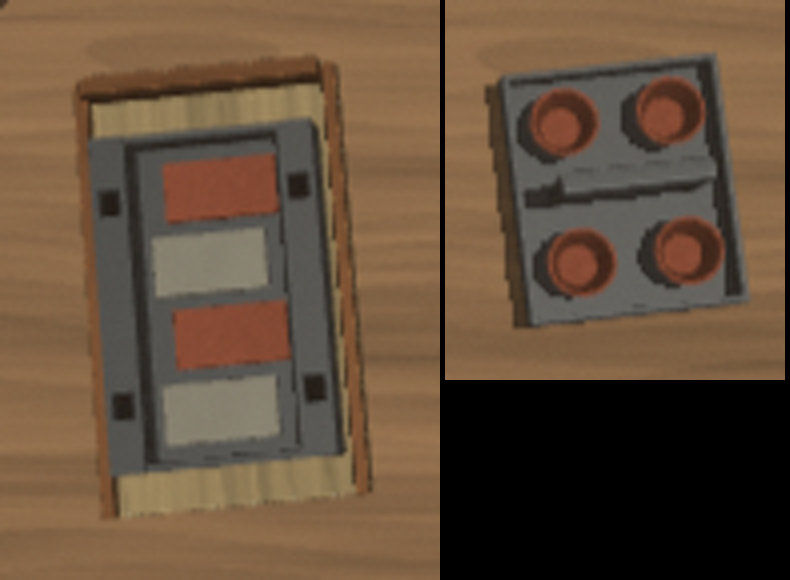

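```bash
cat > h.py <<'E'
import cv2, numpy as np
def cast(uv,z,K,T):
    uv=np.atleast_2d(uv).astype(float)
    r=np.c_[(uv[:,0]-K[0,2])/K[0,0],(uv[:,1]-K[1,2])/K[1,1],np.ones(len(uv))]@T[:3,:3].T
    t=(np.broadcast_to(z,len(uv))-T[2,3])/r[:,2]
    return T[:3,3]+r*t[:,None]
def blobs(m,lo,hi):
    n,l,s,c=cv2.connectedComponentsWithStats(m.astype(np.uint8),connectivity=4)
    return [(c[i],s[i]) for i in range(1,n) if lo<=s[i,4]<=hi]
E
python3 - <<'E'
from h import *
z=np.load("top0.npz"); im=z["im"].astype(int);K,T=z["K"],z["T"];P=np.load("Ptop.npy")
g=im.sum(2)
sub=np.zeros_like(g,bool); sub[145:275,195:275]=1
# weighted centroid of sockets (darkness)
S=[]
for (u,v) in [(207,191),(254.5,186),(210.5,241.5),(258.7,236.7)]:
    u0,v0=int(round(u)),int(round(v))
    w=g[v0-5:v0+6,u0-5:u0+6].astype(float); print(w.astype(int)[::1]) if u==207 else 0
    m=np.clip(150-w,0,None); m[w>150]=0
    vv,uu=np.mgrid[v0-5:v0+6,u0-5:u0+6]
    S.append([(uu*m).sum()/m.sum(),(vv*m).sum()/m.sum()])
print(np.round(S,2))
W=cast(S,0.062,K,T); print(np.round(W*1000,1)); 
c=W.mean(0); a=(W[0]+W[1]-W[2]-W[3])/2; b=(W[0]+W[2]-W[1]-W[3])/2
print("centre",c,"len",np.linalg.norm(a),np.linalg.norm(b),"yaw",np.arctan2(a[1],a[0]),np.arctan2(-b[0],b[1]))
# tray
HSV=cv2.cvtColor(z["im"],cv2.COLOR_RGB2HSV)
red=(im[...,0]>1.7*im[...,2])&(P[...,2]>0.02)&(HSV[...,1]>110)
red[:, :345]=0; red[:,430:]=0; red[:140]=0; red[235:]=0
Cs=blobs(red,40,2000); print([(np.round(c,1),s) for c,s in Cs])
cups=np.array([c for c,s in Cs])
Wc=cast(cups,0.052,K,T);print(np.round(Wc*1000,1),Wc.mean(0))
hm=(P[...,2]>0.097); hm[:,:345]=0;hm[:,430:]=0;hm[:140]=0;hm[235:]=0
vv,uu=np.nonzero(hm); r=cv2.minAreaRect(np.c_[uu,vv].astype(np.float32)); print("handle",r,cast(r[0],0.109,K,T), uu.mean(),vv.mean(),cast([uu.mean(),vv.mean()],0.109,K,T))
bx=cast(cv2.boxPoints(r),0.109,K,T);print(np.round(bx*1000))
tm=(P[...,2]>0.012)&(HSV[...,1]<300); tm[:,:345]=0;tm[:,430:]=0;tm[:140]=0;tm[235:]=0
# wall outline at z=.045
cs,_=cv2.findContours(tm.astype(np.uint8),cv2.RETR_EXTERNAL,cv2.CHAIN_APPROX_NONE); c=max(cs,key=cv2.contourArea)
X=cast(c[:,0],0.045,K,T)[:,:2].astype(np.float32)
r=cv2.minAreaRect(X);print("tray",r)
E
```

```text
[[237 243 240 242 241 243 243 235 235 182 126]
 [235 239 215 198 194 173 181 181 238 174 128]
 [245 239 183 139 127 109 109 129 239 197 132]
 [241 236 195 126  92  93  91 127 239 204 125]
 [239 233 202 115  97  88  88 123 211 204 134]
 [238 237 203 122  93  90  85 111 201 225 127]
 [243 235 204 121  97  92  90 106 201 227 128]
 [244 239 225 130 100  89  86 134 208 229 132]
 [241 240 230 188 215 209 211 215 233 227 144]
 [242 233 234 233 243 240 246 240 240 236 151]
 [244 236 241 242 242 246 239 241 245 232 147]]
[[207.67 190.55]
 [254.32 185.91]
 [210.55 241.23]
 [258.45 236.48]]
[[553.9 326.2  62. ]
 [569.1 188.6  62. ]
 [405.  312.1  62. ]
 [420.1 172.6  62. ]]
centre [0.48704602 0.24985608 0.062     ] len 0.14968992100987752 0.1393823468054701 yaw 0.1006561859914947 0.10886025940633064
[(array([401. , 166.9]), array([393, 159,  17,  17, 212], dtype=int32)), (array([374.4, 169.8]), array([366, 162,  18,  17, 214], dtype=int32)), (array([405.8, 202. ]), array([397, 194,  18,  17, 219], dtype=int32)), (array([379. , 204.9]), array([370, 197,  18,  17, 212], dtype=int32))]
[[ 632.1 -248.4   52. ]
 [ 622.5 -168.6   52. ]
 [ 526.5 -261.5   52. ]
 [ 517.  -181.7   52. ]] [ 0.57450836 -0.21503922  0.052     ]
handle ((386.27716064453125, 180.17987060546875), (79.62406921386719, 82.24015045166016), 2.726310968399048) [[ 0.58311495 -0.19534226  0.109     ]] 392.52918287937746 183.44747081712063 [[ 0.57385201 -0.21313939  0.109     ]]
[[ 470.  -76.  109.]
 [ 708.  -87.  109.]
 [ 699. -317.  109.]
 [ 461. -301.  109.]]
tray ((0.5736886858940125, -0.212406188249588), (0.19120723009109497, 0.16903391480445862), 6.7379865646362305)
```

Lower-tray socket spacing measures 149.7 x 139.4 mm (expected 150 x 140), yaw about 0.105. Cup geometry puts the loose tray at about (0.575, -0.215), yaw about 0.122. I'll refine both with the wrist camera before acting.

```bash
cat >> h.py <<'E'
from scipy.spatial.transform import Rotation as Rn
import warnings; warnings.filterwarnings("ignore")
def rpy(yaw,s=1):
    x=np.array([0,0,-1.]); y=s*np.array([np.cos(yaw),np.sin(yaw),0]); z=np.cross(x,y)
    return Rn.from_matrix(np.c_[x,y,z]).as_euler("xyz").tolist()
E
python3 - <<'E'
from plant import *; from h import *
r=np.array(observe()["tcp_rot"]); print(np.round(Rn.from_euler("xyz",r).as_matrix(),3))
for s in (1,-1):
  for n,p,y in [("rackview",[.487+.004,.25-.04,.22],.105),("tray",[.5755,-.216,.2],.122),("rackhi",[.487,.25,.25],.105),("rackend",[.54,.255,.15],.105)]:
    q=inverse_kinematics(p,rpy(y,s)); print(s,n,None if q is None else np.round(q,2))
E
```

```text
[[-0.     0.285 -0.959]
 [ 0.002 -0.959 -0.285]
 [-1.    -0.002 -0.   ]]
1 rackview [0.26 0.01 1.78 0.   1.35 0.15]
1 tray [-0.49  0.22  1.59 -0.    1.33 -0.61]
1 rackhi [0.33 0.02 1.71 0.   1.41 0.23]
1 rackend [0.31 0.22 1.68 0.   1.24 0.2 ]
-1 rackview None
-1 tray [-0.49  0.22  1.59  0.    1.33  2.53]
-1 rackhi None
-1 rackend None
```

```bash
cat >> h.py <<'E'
def snap(n,tag):
    from plant import get_image,get_calibration,observe
    c=get_calibration(n); o=observe(); im,d=get_image(n)
    np.savez(f"{tag}.npz",im=im,d=d,K=c["intrinsics"],T=c["world_from_camera"],eef=o["eef_pos"])
    cv2.imwrite(f"pics/{tag}.png",im[...,::-1]); return im,d,np.array(c["intrinsics"]),np.array(c["world_from_camera"])
E
python3 - <<'E'
from plant import *; from h import *
movep([.491,.21,.22],rpy(.105)); print(observe()["time_s"],np.array(observe()["joint_velocities"]).round(3)); hold(0.3)
snap("wrist","w_rack")
movep([.5755,-.25,.23],rpy(.122)); hold(0.3); print(observe()["time_s"])
snap("wrist","w_tray"); print(observe()["eef_pos"],observe()["time_s"])
E
```

```text
3.1917 [ 0.    -0.002  0.     0.002  0.001  0.002]
5.55
[ 0.5756875  -0.24942385  0.23007405] 5.6
```

View pics/w_rack.png

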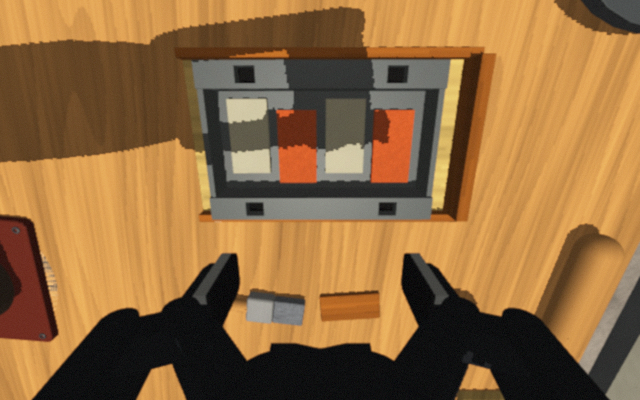

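View pics/w_tray.png

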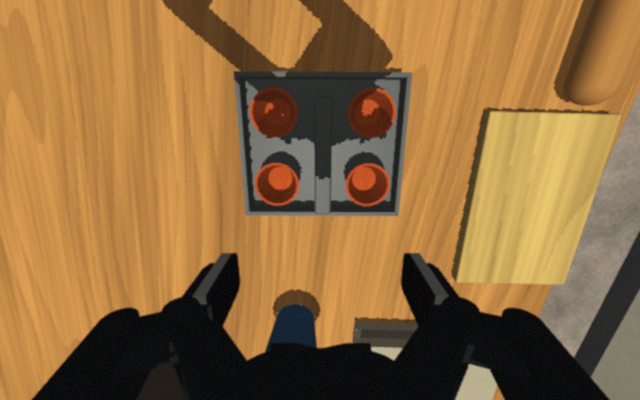

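The rack view shows the sockets at about (244,75), (397,75), (255,209) and (387,208). The tray view shows the handle bar running up the image at u≈323 and the cup rims. I'll measure both.

Run:
```python
from h import *
z=np.load("w_rack.npz"); im=z["im"]; g=im.astype(int).sum(2);K,T=z["K"],z["T"]
o=np.zeros((600,800,3),np.uint8)
S=[]
for i,(u,v) in enumerate([(244,75),(397,75),(255,209),(387,208)]):
    a=cv2.resize(im[v-16:v+16,u-20:u+20,::-1],None,fx=7,fy=7,interpolation=cv2.INTER_NEAREST); o[(i//2)*230:(i//2)*230+224,(i%2)*285:(i%2)*285+280]=a
    w=g[v-14:v+15,u-15:u+16]; lev=np.median(w)
    m=cv2.connectedComponentsWithStats((w<0.6*np.percentile(w,60)).astype(np.uint8),connectivity=4)
    k=m[1][14,15]; s=m[2][k]; print(s,m[3][k])
    uv0=np.array([s[0]+u-15-.5,s[1]+v-14-.5]); uv1=uv0+[s[2],s[3]]
    S.append((uv0+uv1)/2); c=cast([uv0,uv1],.062,K,T); print(np.round((c[1]-c[0])*1000,1))
cv2.imwrite("pics/sock.png",o)
W=cast(S,.062,K,T); print(np.round(W*1000,1))
c=W.mean(0); a=(W[1]+W[3]-W[0]-W[2])/2; b=(W[0]+W[1]-W[2]-W[3])/2
print("centre",c,np.linalg.norm(a),np.linalg.norm(b),np.arctan2(a[1],a[0]),np.arctan2(-b[0],b[1]))
z=np.load("w_tray.npz"); im=z["im"]; K,T,d=z["K"],z["T"],z["d"]
a=cv2.resize(im[60:225,225:420,::-1],None,fx=4,fy=3.6); cv2.imwrite("pics/trayz.png",a)
v,u=np.mgrid[:400,:640]
P=np.stack([(u-K[0,2])/K[0,0]*d,(v-K[1,2])/K[1,1]*d,d],-1)@T[:3,:3].T+T[:3,3]
m=(P[...,2]>.098)&(v<215)&(u>280)&(u<360)
vv,uu=np.nonzero(m); print(uu.min(),uu.max(),vv.min(),vv.max(),np.median(P[m],0))
for r in range(vv.min(),vv.max()+1,6):
    q=uu[vv==r]; 
    if len(q): c=cast([[q.min()-.5,r],[q.max()+.5,r]],.109,K,T); print(r,q.min(),q.max(),np.round(c.ravel()*1000,1), round(1000*np.median(P[r,q,2])))
```

```text
[  5   5  21  17 338] [14.85502959 13.01775148]
[ 20.7 -13.1   0. ]
[  5   5  21  17 332] [15.26807229 12.95783133]
[ 23.3 -12.9   0. ]
[  6   8  18  13 205] [14.31219512 13.50243902]
[ 20.8 -13.5   0. ]
[  7   9  17  12 203] [14.96059113 14.4729064 ]
[ 21.7 -12.2   0. ]
[[404.6 312.4  62. ]
 [553.2 328.1  62. ]
 [419.4 172.9  62. ]
 [568.4 189.3  62. ]]
centre [0.48639872 0.25069951 0.062     ] 0.14966467921810975 0.13996874152379787 0.10746306607223871 0.10767439741298451
284 359 0 213 [ 0.57243281 -0.20733263  0.10869745]
0 287 287 [528.3 -92.3 109.  529.1 -92.2 109. ] 373
6 312 340 [548.6 -94.  109.  571.6 -91.1 109. ] 373
36 313 313 [ 551.8 -115.   109.   552.6 -114.9  109. ] 373
96 315 331 [ 558.9 -161.   109.   573.7 -159.1  109. ] 108
102 315 332 [ 559.5 -165.9  109.   575.3 -163.9  109. ] 109
108 315 332 [ 560.1 -170.9  109.   575.9 -168.9  109. ] 109
114 315 351 [ 560.7 -176.   109.   593.5 -171.9  109. ] 109
120 315 331 [ 561.3 -181.1  109.   576.5 -179.2  109. ] 109
126 315 331 [ 561.9 -186.3  109.   577.2 -184.4  109. ] 109
132 315 331 [ 562.5 -191.5  109.   577.9 -189.6  109. ] 109
138 315 331 [ 563.2 -196.9  109.   578.6 -194.9  109. ] 109
144 284 331 [ 535.4 -205.8  109.   579.4 -200.3  109. ] 109
150 315 331 [ 564.4 -207.7  109.   580.1 -205.8  109. ] 108
156 315 331 [ 565.1 -213.3  109.   580.9 -211.3  109. ] 109
162 315 331 [ 565.8 -218.9  109.   581.6 -216.9  109. ] 109
168 315 331 [ 566.4 -224.6  109.   582.4 -222.6  109. ] 109
174 315 331 [ 567.1 -230.3  109.   583.2 -228.3  109. ] 109
180 315 330 [ 567.8 -236.2  109.   583.1 -234.3  109. ] 109
186 315 330 [ 568.5 -242.1  109.   583.9 -240.2  109. ] 109
192 315 339 [ 569.2 -248.1  109.   593.4 -245.1  109. ] 109
198 315 330 [ 569.9 -254.2  109.   585.5 -252.3  109. ] 108
204 315 330 [ 570.7 -260.4  109.   586.3 -258.4  109. ] 109
210 315 330 [ 571.4 -266.6  109.   587.2 -264.7  109. ] 109
```

View pics/sock.png

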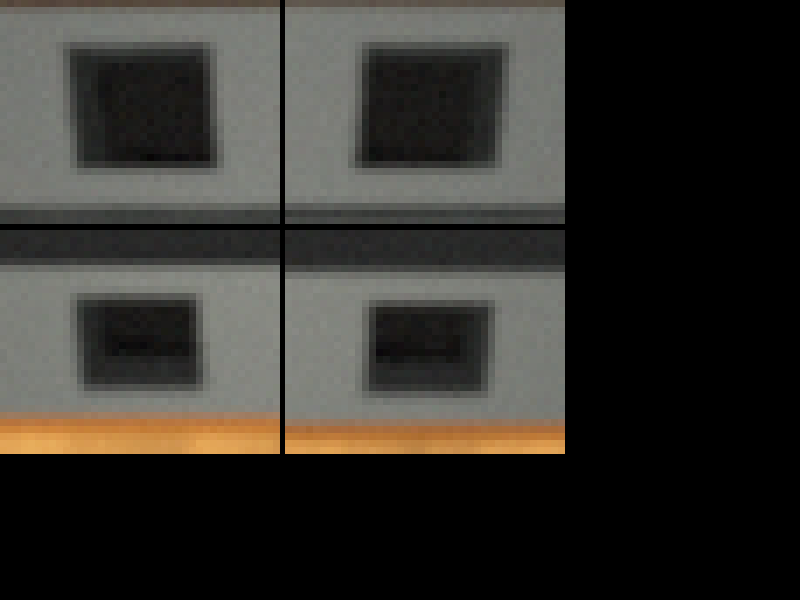

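View pics/trayz.png

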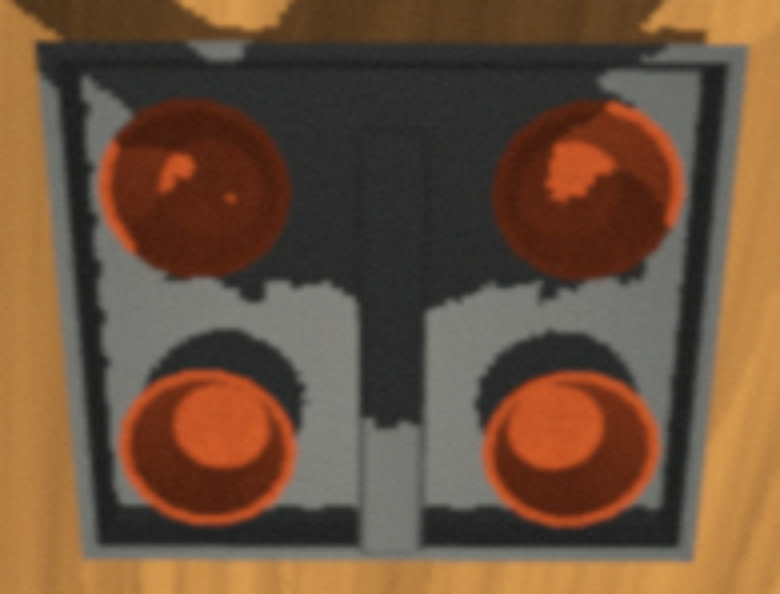

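Run:
```python
from h import *
z=np.load("w_tray.npz"); K,T=z["K"],z["T"]
f=lambda p:np.array(p)/[4,3.6]+[225-.4,60-.4]
for p,h in (([(37,45),(748,45),(85,560),(693,558)],.045),([(195,188),(590,188),(208,448),(572,448)],.054)):
    W=cast(f(p),h,K,T);c=W.mean(0);a=(W[1]+W[3]-W[0]-W[2])/2; b=(W[0]+W[1]-W[2]-W[3])/2
    print(c,np.linalg.norm(a),np.linalg.norm(b),np.arctan2(a[1],a[0]),np.arctan2(-b[0],b[1]))
W=cast([[323.5,95.5],[323,213.5]],.109,K,T);print(W,W.mean(0))
```

```text
[ 0.573      -0.21477856  0.045     ] 0.18886922980322757 0.16254955878218394 0.12597277908380514 0.11996320540452683
[ 0.57301581 -0.21387032  0.054     ] 0.10620750610919505 0.08038238025418795 0.12401671447916554 0.11777749972580157
[[ 0.56668999 -0.15958385  0.109     ]
 [ 0.58027064 -0.26927572  0.109     ]] [ 0.57348032 -0.21442978  0.109     ]
```

Four estimates of the loose tray agree within 1-2 mm: (0.573, -0.2145), yaw 0.121. The sockets' centre is at (0.4866, 0.2505), yaw 0.107. Grasping now.

Run:
```python
from plant import *; from h import *
R=rpy(.121)
movep([.5732,-.2144,.17],R)
print(move_l([.5732,-.2144,.081],feed=.08,max_force=8))
def st(t): o=observe(); print(t,round(o["time_s"],2),np.round(o["eef_pos"],4),np.round(o["ft_force"],2),np.round(o["torque"],2),round(o["opening"],4))
hold(.2); st("pre")
gripper_to(0.0,60); hold(.2); st("grip")
print(move_l([.5732,-.2144,.101],feed=.05)); hold(.3); st("lift")
snap("wrist","w_lift")
```

```text
False
pre 7.45 [ 0.5735 -0.2145  0.0816] [ 0.8  -0.07 -0.43] [-0.    0.07 -0.04] 0.0855
grip 8.29 [ 0.5735 -0.2144  0.0811] [2.12 0.46 0.5 ] [ 0.05 -0.27 -0.03] 0.0149
False
lift 9.14 [ 0.573  -0.2143  0.1007] [-0.27  0.24 -6.21] [ 0.01 -0.03 -0.01] 0.0149
```

View pics/w_lift.png

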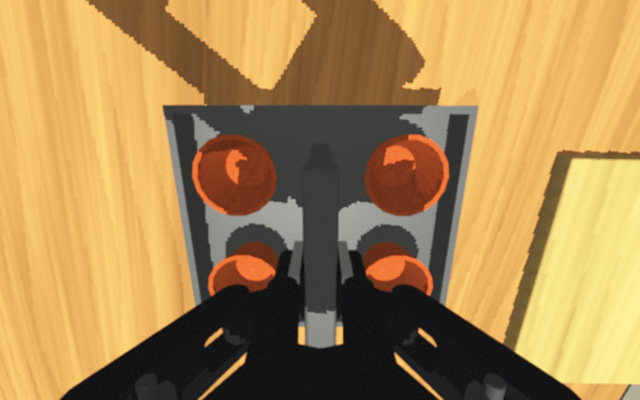

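The tray is held at 6.5 N (0.66 kg) with negligible moment, so it hangs level. Wall corners at (165,107) and (478,107) give the in-hand offset.

Run:
```python
from h import *
z=np.load("w_lift.npz"); K,T=z["K"],z["T"]; e=z["eef"]; print(e)
R=np.array([[np.cos(.121),np.sin(.121)],[-np.sin(.121),np.cos(.121)]])
def rel(p,h): return np.round((cast(p,h,K,T)[:,:2]-e[:2])@R.T*1000,1).tolist()
oz=e[2]-.081
print("wall",rel([(164.5,106),(478.5,106)],oz+.045))
print("cups",rel([(234.5,175),(406.5,175)],oz+.054))
im=z["im"]; cv2.imwrite("pics/liftz.png",cv2.resize(im[95:360,155:490,::-1],None,fx=2.2,fy=2.2))
```

```text
[ 0.5729921  -0.21426226  0.10065815]
wall [[-94.3, 81.0], [94.0, 81.1]]
cups [[-53.4, 40.8], [52.1, 40.9]]
```

View pics/liftz.png

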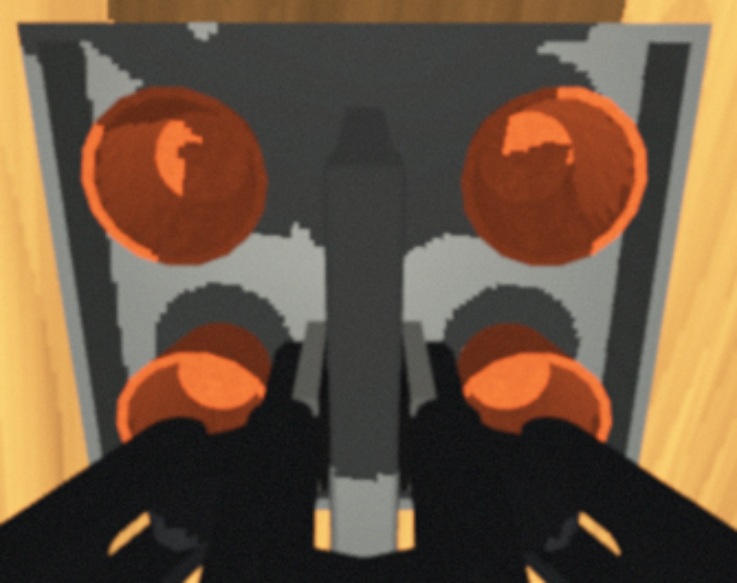

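```bash
cat >> h.py <<'E'
def st(t):
    from plant import observe
    o=observe(); print(t,round(o["time_s"],2),np.round(o["eef_pos"],4),"F",np.round(o["ft_force"],2),"M",np.round(o["torque"],2),round(o["opening"],4)); return o
C=np.array([.4866,.2504]); YAW=.107
ux=np.array([np.cos(YAW),np.sin(YAW)]); uy=np.array([-np.sin(YAW),np.cos(YAW)])
def pt(dx,dy,z): return (C+ux*dx+uy*dy).tolist()+[z]
E
python3 - <<'E'
from plant import *; from h import *
move_l([.5732,-.2144,.24],feed=.15)
movep(pt(0,0,.24),rpy(YAW)); st("above")
move_l(pt(0,0,.165),feed=.1); hold(.4); st("hover")
snap("wrist","w_hover"); snap("scene","s_hover")
E
```

```text
above 11.99 [0.4872 0.2495 0.24  ] F [ 0.59  0.24 -6.04] M [-0.05 -0.03  0.02] 0.015
hover 13.29 [0.4867 0.2505 0.1653] F [-0.4   0.   -6.29] M [ 0.02 -0.02 -0.  ] 0.0151
```

View pics/w_hover.png

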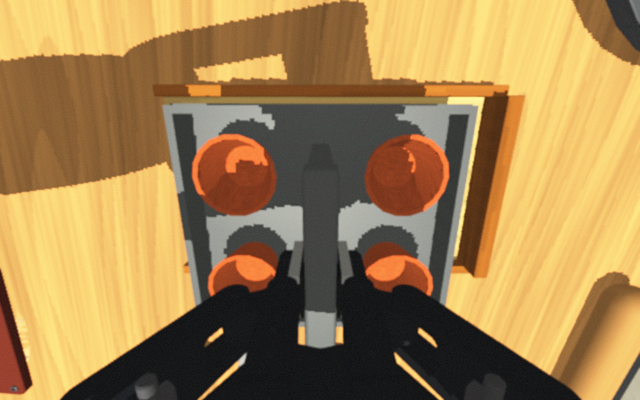

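View pics/s_hover.png

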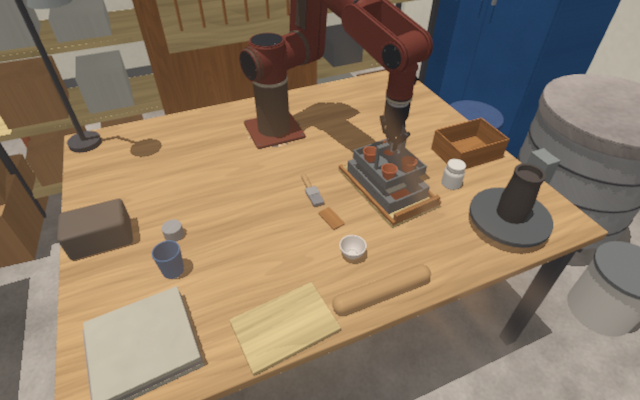

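The tray hovers level and parallel over the lower tray, the in-hand view is unchanged (corners at (164,106) and (478,106)) and nothing is touched. Now the gentle guarded descent.

Run:
```python
from plant import *; from h import *
move_l(pt(0,0,.149),feed=.04); hold(.2); st("149")
b=move_l(pt(0,0,.1295),feed=.01,max_force=4); st(b)
hold(.2); st("settled")
```

```text
149 14.14 [0.4869 0.2505 0.1493] F [-0.2   0.38 -6.64] M [ 0.06 -0.01 -0.04] 0.0151
True 15.74 [0.4866 0.2504 0.1311] F [ 0.16 -0.98  6.03] M [-0.07 -0.04 -0.04] 0.015
settled 15.94 [0.4866 0.2504 0.1311] F [-0.45  0.21  7.21] M [ 0.05 -0.05 -0.03] 0.0152
```

It dropped straight in. TCP z is 0.1311, exactly the predicted seated height (rim contact would be 0.143). Before sliding, I'll predict the travel to the stop from the earlier rack view.

Run:
```python
from h import *
z=np.load("w_rack.npz"); K,T,d,im=z["K"],z["T"],z["d"],z["im"]
cv2.imwrite("pics/stopz.png",cv2.resize(im[40:230,420:505,::-1],None,fx=5,fy=3,interpolation=cv2.INTER_NEAREST))
v,u=np.mgrid[:400,:640]
P=np.stack([(u-K[0,2])/K[0,0]*d,(v-K[1,2])/K[1,1]*d,d],-1)@T[:3,:3].T+T[:3,3]
X=(P[...,:2]-C)@ux
for r in (90,110,130,150,170,190): print(r,[(c,round(1000*P[r,c,2]),round(1000*X[r,c])) for c in range(430,500,4)])
```

```text
90 [(430, 33, 119), (434, 45, 119), (438, 54, 119), (442, 57, 122), (446, 13, 145), (450, 12, 150), (454, 11, 155), (458, 12, 159), (462, 19, 161), (466, 30, 160), (470, 38, 160), (474, 46, 160), (478, 51, 162), (482, 51, 166), (486, 51, 170), (490, 2, 202), (494, 1, 207), (498, 1, 211)]
110 [(430, 39, 119), (434, 51, 119), (438, 59, 120), (442, 57, 125), (446, 12, 148), (450, 10, 154), (454, 12, 158), (458, 16, 161), (462, 25, 161), (466, 36, 160), (470, 45, 160), (474, 51, 161), (478, 52, 165), (482, 52, 169), (486, 52, 173), (490, -1, 208), (494, 0, 212), (498, -1, 217)]
130 [(430, 45, 119), (434, 57, 119), (438, 58, 123), (442, 11, 147), (446, 11, 152), (450, 13, 156), (454, 14, 160), (458, 24, 160), (462, 32, 161), (466, 42, 160), (470, 51, 160), (474, 52, 164), (478, 52, 168), (482, 51, 173), (486, -1, 207), (490, 0, 212), (494, 0, 216), (498, -1, 222)]
150 [(430, 53, 119), (434, 57, 122), (438, 12, 145), (442, 12, 149), (446, 13, 154), (450, 11, 160), (454, 22, 160), (458, 30, 161), (462, 40, 161), (466, 47, 161), (470, 51, 164), (474, 51, 168), (478, 52, 172), (482, 1, 206), (486, 1, 210), (490, -1, 216), (494, -1, 222), (498, -2, 228)]
170 [(430, 58, 120), (434, 57, 124), (438, 11, 148), (442, 11, 153), (446, 12, 158), (450, 18, 160), (454, 28, 160), (458, 38, 160), (462, 47, 160), (466, 53, 162), (470, 52, 167), (474, 52, 171), (478, 0, 205), (482, 0, 210), (486, 0, 216), (490, 1, 220), (494, -1, 227), (498, 0, 232)]
190 [(430, 58, 123), (434, 11, 146), (438, 12, 151), (442, 12, 157), (446, 14, 161), (450, 25, 160), (454, 34, 161), (458, 45, 160), (462, 52, 162), (466, 51, 167), (470, 52, 171), (474, -1, 205), (478, 0, 210), (482, -1, 216), (486, 0, 221), (490, -1, 227), (494, 0, 231), (498, -2, 238)]
```

View pics/stopz.png

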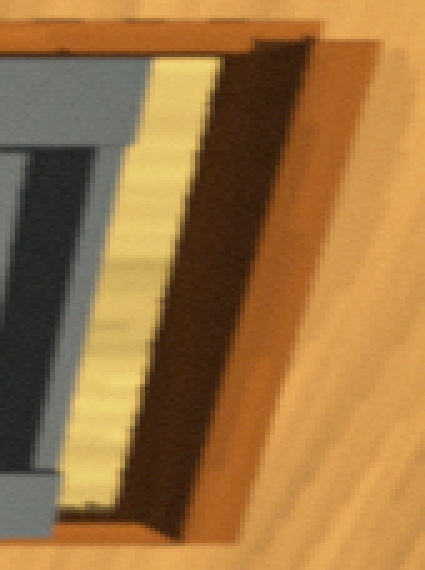

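The stop's inner face is 160.5 mm beyond the tray centre, so expected travel is about 34.5 mm. I'll ease off the downward press, then slide slowly with a force guard.

Run:
```python
from plant import *; from h import *
for z in (.1310,.1312,.1314):
    move_l(pt(0,0,z),feed=.01); hold(.2); o=st(z)
    if o["ft_force"][2]<3: break
zz=z
b=move_l(pt(28,0,0)[:2]+[zz] if 0 else pt(.028,0,zz),feed=.025,max_force=18); o=st(b)
if not b:
    hold(.15);o=st("28")
    print((np.array(o["eef_pos"][:2])-C)@ux)
```

```text
0.131 16.62 [0.4865 0.2504 0.1311] F [-2.54 -0.82  3.58] M [-0.09  0.19 -0.02] 0.0144
0.1312 17.07 [0.4865 0.2504 0.1311] F [-1.85 -1.66  1.47] M [-0.06  0.13 -0.  ] 0.0149
False 18.33 [0.5132 0.2534 0.1311] F [-8.45 -1.05  6.63] M [-0.16  0.89  0.04] 0.0149
28 18.48 [0.5132 0.2534 0.1311] F [-7.94 -0.31  6.37] M [-0.13  0.85 -0.03] 0.0152
0.02672957043968172
```

Run:
```python
from plant import *; from h import *
b=move_l(pt(.045,0,.1312),feed=.015,max_force=8); o=st(b)
hold(.3);o=st("held"); print((np.array(o["eef_pos"][:2])-C)@ux)
snap("wrist","w_stop"); snap("scene","s_stop"); snap("top","t_stop")
```

```text
True 19.23 [0.523  0.2544 0.1311] F [-2.33 -0.46  3.61] M [ 0.03 -0.08  0.01] 0.0146
held 19.53 [0.523  0.2544 0.1311] F [-0.83 -1.03  5.62] M [ 0.13 -0.33 -0.05] 0.0152
0.03663084010398774
```

View pics/w_stop.png

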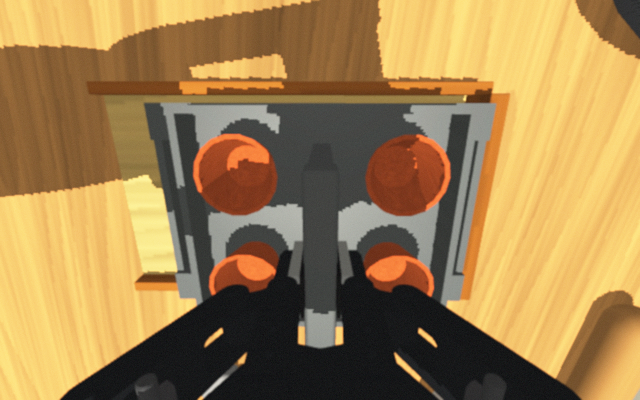

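The view shows the lower tray's far edge up against the stop at u≈490 and a wide gap at the near end. I'll confirm with a light push: a hard stop rises above the 9 N drag with no motion.

Run:
```python
from plant import *; from h import *
b=move_l(pt(.0445,0,.1312),feed=.006,max_force=15); o=st(b); print((np.array(o["eef_pos"][:2])-C)@ux)
hold(.2); o=st("h"); print((np.array(o["eef_pos"][:2])-C)@ux)
```

```text
True 20.37 [0.5231 0.2544 0.1313] F [-2.39 -0.78  3.58] M [ 0.02 -0.3   0.01] 0.0148
0.036699471722843
h 20.57 [0.523  0.2544 0.1312] F [-2.49 -0.21  4.24] M [ 0.05 -0.4  -0.03] 0.0153
0.03666406248887942
```

Hard stop confirmed: a 15 N rise with under 0.1 mm of motion. Releasing and retreating straight up.

Run:
```python
from plant import *; from h import *
hold(.2); gripper_to(.06); hold(.2); st("open")
b=move_l(pt(.0367,0,.20),feed=.08,max_force=6); st(b)
if not b:
    move_l(pt(.0367,0,.27),feed=.15); 
    movep(pt(.035,-.07,.27),rpy(YAW)); hold(.3); st("up")
    snap("wrist","w_end"); snap("scene","s_end"); snap("top","t_end")
```

```text
open 21.47 [0.5229 0.2544 0.1311] F [ 1.13 -0.32 -0.41] M [ 0.05 -0.01 -0.01] 0.0599
False 22.48 [0.5226 0.2542 0.1993] F [ 0.09 -0.42 -0.2 ] M [-0.03 -0.02  0.03] 0.0603
up 23.77 [0.5286 0.1854 0.2697] F [ 0.28  0.05 -0.76] M [-0.04  0.01 -0.01] 0.0598
```

View pics/w_end.png

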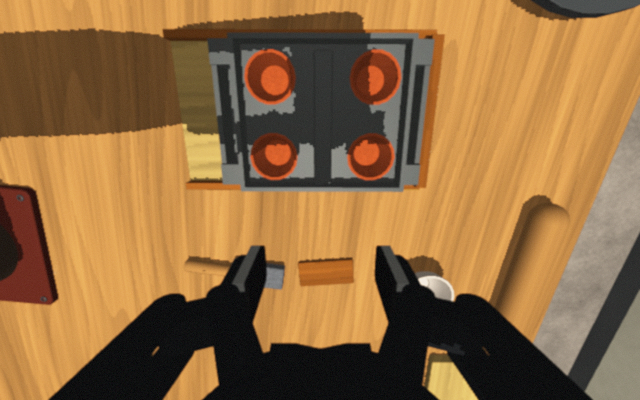

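View pics/s_end.png

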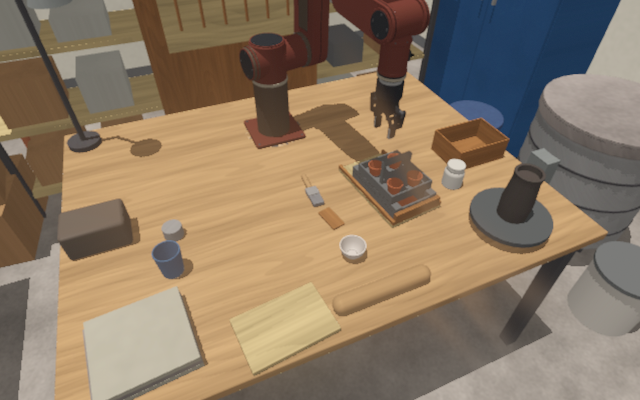

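The pair sits against the stop (edge at u≈430) and the bystanders are where they were. A last numeric check on height, level and gap.

Run:
```python
from h import *
z=np.load("w_end.npz"); K,T,d,im=z["K"],z["T"],z["d"],z["im"]
v,u=np.mgrid[:400,:640]
P=np.stack([(u-K[0,2])/K[0,0]*d,(v-K[1,2])/K[1,1]*d,d],-1)@T[:3,:3].T+T[:3,3]
L=(P[...,:2]-C-ux*.0345); X=L@ux; Y=L@uy; Z=P[...,2]
m=(abs(X)<.02)&(abs(Y)<.06)&(Z>.13); print("handle z",np.median(Z[m]),"X",np.median(X[m]))
for sx in(-1,1):
  for sy in(-1,1):
    n=(abs(X-sx*.055)<.014)&(abs(Y-sy*.04)<.08)&(Y*sy>0)&(Z>.100)&(Z<.112); print(sx,sy,n.sum(),"cup rim",np.median(Z[n]))
for r in (60,100,150): print(r,[(c,round(1000*Z[r,c]),round(1000*X[r,c])) for c in range(404,446,3)])
a=np.load("top0.npz")["im"].astype(int); b=np.load("t_end.npz")["im"].astype(int)
W=np.array([[305,128,332,153],[305,176,328,210],[310,213,328,270],[142,174,170,201],[462,225,488,248],[472,175,503,203]])
for q,nm in zip(W,"bowl rib brush jar weight mug".split()):
    D=abs(a-b)[q[1]:q[3],q[0]:q[2]].sum(2); print(nm,np.median(D),(D>60).mean().round(3))
```

```text
handle z 0.35412357930884236 X -0.0004442784163226042
-1 -1 222 cup rim 0.10333978039897532
-1 1 280 cup rim 0.10349416205974113
1 -1 206 cup rim 0.1034850085659467
1 1 279 cup rim 0.10348800954679427
60 [(404, 68, 92), (407, 80, 92), (410, 90, 92), (413, 94, 94), (416, 93, 97), (419, 63, 110), (422, 62, 113), (425, 60, 117), (428, 62, 120), (431, 62, 124), (434, 52, 131), (437, 52, 134), (440, 50, 138), (443, -1, 162)]
100 [(404, 81, 92), (407, 93, 92), (410, 95, 94), (413, 25, 119), (416, 37, 119), (419, 49, 119), (422, 57, 120), (425, 57, 123), (428, 52, 129), (431, 52, 132), (434, 51, 136), (437, 1, 160), (440, 0, 164), (443, 0, 168)]
150 [(404, 95, 93), (407, 94, 97), (410, 35, 119), (413, 47, 119), (416, 58, 119), (419, 57, 123), (422, 51, 129), (425, 53, 132), (428, 52, 136), (431, 0, 160), (434, 0, 164), (437, -1, 169), (440, 0, 173), (443, 0, 178)]
bowl 20.0 0.0
rib 16.0 0.0
brush 18.0 0.0
jar 20.0 0.0
weight 20.0 0.0
mug 13.0 0.0
```

Walls are at 0.094-0.095 m, where fully seated means 0.095. All four cup rims match within 0.2 mm, so the tray is level. The lower tray shows no gap to the stop and the bystanders are unmoved. Handing in.

Run:
```python
from plant import *; from h import *
st("end"); job_done()
```

```text
end 23.93 [0.5288 0.1851 0.2699] F [-1.09  0.02  0.07] M [-0.    0.03 -0.01] 0.0598
the job is handed in; nothing more can be done
```

I gripped the loose tray by its handle and lowered it level onto the lower tray where it stood. All four lugs dropped in on the first descent, so no search was needed. I then slid the stacked pair back to the end stop, let go and moved clear. The job was handed in at about 24 s.

**Seating:** The tool stopped at 0.1311 m, the height expected when fully seated; resting on the rims would have been about 0.143 m. After release, the upper tray's walls read about 0.094–0.095 m (0.095 m expected). The four cup rims agreed to about 0.2 mm, so the tray is level.

**Forces:** The most I saw was about 7 N pressing down and 8 N while sliding. At the end I pushed once more, and a 15 N rise with under 0.1 mm of movement confirmed the stop.

**Travel:** The upper tray moved 36.7 mm. I predicted about 34.5 mm for the lower tray, plus up to 2 mm of lug play. Depth readings show no visible gap at the stop.

**Bystanders:** All six looked unchanged in the before and after top views.

**Failed check:** My final handle height reading was invalid because the gripper was in that part of the picture. I relied on the wall and cup rim heights instead.

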